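# Load and clamp the third bottle on the orbital shaker

## Robot

A 6-joint arm with a two-finger parallel gripper is mounted at the origin on a cart in front of the work surface, level with it; the furniture and walls round the work are solid. World frame = base frame: x ahead of the robot, y to its left, z up, the work surface at z = 0. Lengths are in m, angles in rad, forces in N, time in s.
With the tool pointing down it reaches from about 0.3 to 0.875 m from the base axis. Payload 6.4 kg.
Tool frame: the origin (TCP) lies midway between the tips of the shut fingers; the grasp point (between the pads) lies 19 mm behind it; z points along the fingers, y is the line along which they close (so a half turn about z gives the same grasp; the last joint's range is limited). The gripper opens to 85 mm and grips with 20 to 120 N. Pads are 22 mm wide; open, the fingers measure 114 mm over their backs; the gripper's body (76 mm by 85 mm) begins 54 mm behind the grasp point. The pads swing forward as they close: fully open they stand 13 mm farther back than shut.
Start: joints at [1.07, 0.181, 1.607, -0, 1.354, -0.206], TCP at [0.167, 0.55, 0.231] pointing down, gripper open.
Joint ranges: [-2.99, 2.99], [-0.89, 2.07], [0.3, 2.58], [-1.14, 4.28], [0, 2.63], [-3.12, 3.12]. Speed limits (rad/s): [2.57, 2.57, 3.01, 3.14, 3.14, 3.14].

## Interface

Orientations are given as a unit quaternion [w, x, y, z].
In Python, from bench import ctrl, vision, workorder gives the robot as it stands. The module is installed in compiled form; this text tells all that it offers.
- The arm moves only by the tool servo_tool, never from a script. Its argument "steps" is a list of rows, each an object of numbers: "dx", "dy", "dz": the shift along the world's x, y, z as a fraction of full scale; "wx", "wy", "wz": the turn, a rotation vector about the world's x, y, z as a fraction of full scale. A call has exactly 5 rows; each row is the pose to reach, as a shift and turn from the pose commanded when the call began, turning the shorter way round; what a row does not reach only later rows make up. Full scale, the value 1, is 100 mm for a shift and pi rad for a turn. A row lasts 1/12 s, in which the tool goes at most 41.7 mm and 7.16 degrees, less where a joint would pass 70% of its speed; a pose out of reach is approached as far as the arm can. A call with a number of a shift or a turn outside -1 to 1 is refused whole. A call with a gripper value outside its range is refused whole. "jaw" is the opening, from 0 (shut) to 1 (fully open), set as the call begins (left out, the last holds). The fingers move at their own pace and stop on an object; the grip force is fixed at half the most. Time passes only in rows, so rows that repeat a pose let the fingers close, or fill a call up. It gives the time, the measured TCP pose, the force, the opening and the grip force at its end, in the units of the state.
- ctrl.get_obs(): the state, without advancing time (a new reading comes with each control period).
- vision.camera(name): name is "scene" or "top"; returns a dict with "frame" (420x560x3 uint8, red, green, blue), "vfov" (degrees; the focal length in pixels is half the picture's height over the tangent of half this angle, whatever the lens; pixels are square), "cx", "cy" (the principal point, pixels), "camera_from_world" (4x4, takes a point from world to camera coordinates). Camera axes: x right, y up, looking along -z (the intrinsics and any distortion apply to the point x, -y, -z); pixel columns grow to the right and rows downward; lengths in m; the calibration is good to about 2 mm. A picture is of the moment at which its call begins. There is no depth.
- workorder.hand_in(): hands the job in; it is judged then, once.
The state is a dict: "time_s": time; "q": joint angles; "dq": joint speeds; "joint_efforts": joint torques, N m; "eef_pos": TCP position; "eef_rot": TCP orientation; "wrist_force": force on the tool from outside, world axes, zero at the start; "torque": the same for the moment, N m; "opening": opening from 0.0 (shut) to 1.0 (fully open); "grasp_force": force on a finger pad.
Only numpy, scipy, OpenCV 4.12 (cv2) and the standard library are available. Lean on these libraries where they do the work, as an engineer would, in place of code of your own. Each camera call takes 0.05 s, during which the arm holds its last target. There are 200 camera calls.

## Task

Take the clear bottle that was left on the bench and stand it upright on the shaker's platform, midway between the two bottles already there and in line with them. Then slide the clamp bar back until it has pushed all three against the back stop and holds them there firmly (not with brute force), and swing the red locking lever a full quarter turn inwards until it lies along the bar, so that the bottles stay clamped. Do not ram the bottles or knock anything over.

Things in the scene. Friction and masses are not known exactly. Their poses are not given: they have to be found in the camera images.
- shaker: white orbital shaker, 285 x 290 mm; origin under its middle on the bench; x points to its back, y left, z up. Rubber mat 60 mm above the origin; side rails at y = +-135 mm, 22 mm high. The rubber-faced back stop (15 to 51 mm above the mat) is set differently each time: its face lies somewhere from x = 80 to 90 mm. Middle of the clamp bar at x = -74 mm + joint clamp_bar
- bench_bottle: the bottle to load: clear reagent bottle with white screw cap, 62 mm diameter, 145 mm high, about 0.2 kg; origin at the middle of its underside, z up; stands on the bench in front of the shaker, to one side. The cap is 33 mm across, 123 to 145 mm above the origin, with a sloping shoulder below it: take it by the cap from above
- bottle_left: an identical clear bottle (62 x 145 mm, white cap) already on the platform, on its left (+y) half, 0 to 15 mm in front of the back stop; origin at the middle of its underside
- bottle_right: an identical clear bottle (62 x 145 mm, white cap) already on the platform, on its right (-y) half, 0 to 15 mm in front of the back stop; origin at the middle of its underside
- clamp_bar (a joint): slide of the aluminium clamp bar along the shaker's x, in m: 0 fully open (towards the operator), 0.095 end of travel. Slides stiffly (10 N) and stays where it is left; bar 252 mm long along y, 22 mm thick, top 50 mm above the mat. It carries three rubber buffers, one per bottle, faces 28 mm ahead of the bar's middle, each on springs (0.65 N per mm, 6.5 mm travel)
- bar_knob (a point): grip point in the black upright round handle of the clamp bar (26 mm diameter, from 61 to 106 mm above the mat; this point is 90 mm above the mat, on the handle's axis, 32 mm in front of the bar's middle and midway along it). Held firmly, the bottles squeeze the buffers most of the way in: that takes a push of 20 to 30 N on this handle
- lock_lever (a joint): angle of the red locking lever, in rad: 0 unlocked (pointing at the operator, along the shaker's -x), 1.57 locked (pointing inwards along the bar, -y); turns anticlockwise seen from above, stiffer over the last quarter where it drives a brake shoe against the rail
- lever_pivot (a point): point on the lever's upright pivot axis at the left end of the clamp bar, 88 mm above the mat; moves with the bar
- lever_tip (a point): grip point in the round upright peg at the lever's free end (16 mm diameter, from 56 to 102 mm above the mat; this point is 88 mm above the mat on the peg's axis), 65 mm from the pivot axis
- wash_bottle: bystander: white squeeze bottle with a red bent spout, 67 mm wide, 182 mm high, on the bench in front of the shaker, to the other side; origin at its underside
- glass_beaker: bystander: empty glass beaker, 70 mm wide, 92 mm high, left of the shaker; origin at the middle of its underside
- rubber_bulb: bystander: red rubber suction bulb, 65 mm wide, 116 mm high, standing left of the shaker; origin at its underside
Not all that is in view belongs to the job. What is shaped like the bench_bottle but green, purple or turquoise is not meant.

How it is judged:
By the outcome, as a careful person would: the job done as asked, in the order asked, and still so for the second after the job is handed in, with the robot touching nothing.
It also fails if it takes over 70 s, if anything falls off the work surface, if the arm or the gripper's body presses on something with over 40 N, if the wrist force passes 120 N, or if a joint passes its speed limit or range.

## Working session

There is one attempt and no reset: what is moved stays moved. The work goes in short steps, Python scripts to look and compute and a tool call to move; the robot and the scene stay as the last step left them, time stands still between calls to the robot, and variables do not carry over. Pictures are saved under pics/ and viewed, at most 10 in all, crops included, and the job is handed in when it is done.

Besides the shell and the picture viewer there is one more tool, called after ">>>" by a JSON object that holds its "method" and its "body". servo_tool: Moves the arm, as the interface text tells. Its arguments: {"type":"object","properties":{"steps":{"type":"array","items":{"type":"object","properties":{"dx":{"type":"number"},"dy":{"type":"number"},"dz":{"type":"number"},"wx":{"type":"number"},"wy":{"type":"number"},"wz":{"type":"number"}}}},"jaw":{"type":"number"}},"required":["steps"]}

```bash
mkdir -p pics; cat > h.py <<'E'
from bench import ctrl, vision, workorder
import numpy as np, cv2
def cam(n):
    c=vision.camera(n); f=c['frame']; c['f']=f.shape[0]/2/np.tan(np.radians(c['vfov'])/2); return c
def ray(c,u,v):
    M=np.array(c['camera_from_world']); R=M[:3,:3]; o=-R.T@M[:3,3]
    d=R.T@np.array([(u-c['cx'])/c['f'],-(v-c['cy'])/c['f'],-1]); return o,d
def onz(c,u,v,z):
    o,d=ray(c,u,v); return o+d*(z-o[2])/d[2]
def proj(c,p):
    q=np.array(c['camera_from_world'])@np.append(p,1); return c['cx']+c['f']*q[0]/-q[2], c['cy']-c['f']*q[1]/-q[2]
def tri(c1,p1,c2,p2):
    o1,d1=ray(c1,*p1);o2,d2=ray(c2,*p2)
    t=np.linalg.lstsq(np.c_[d1,-d2],o2-o1,rcond=None)[0]
    a,b=o1+d1*t[0],o2+d2*t[1]; return (a+b)/2,np.linalg.norm(a-b)
def save(c,name): cv2.imwrite('pics/'+name,c['frame'][:,:,::-1])
E
python3 - <<'E'
from h import *
for n in('scene','top'):
    c=cam(n); save(c,n+'0.png'); print({k:v for k,v in c.items() if k!='frame'}); print(ray(c,c['cx'],c['cy']))
print(ctrl.get_obs())
E
```

```text
{'vfov': 48.044634436576494, 'cx': 277.6376471031088, 'cy': 207.7672297971061, 'camera_from_world': array([[ 0.66974349, -0.74241333,  0.01631243, -0.37576647],
       [ 0.4519407 ,  0.42493676,  0.78433306, -0.31299947],
       [-0.58923107, -0.51792972,  0.62012543, -1.16062901],
       [ 0.        ,  0.        ,  0.        ,  1.        ]]), 'f': np.float64(471.17371862994787)}
(array([-0.29075433, -0.74709331,  0.97136107]), array([ 0.58923107,  0.51792972, -0.62012543]))
{'vfov': 52.55433480998566, 'cx': 276.8716860013635, 'cy': 208.29763524395605, 'camera_from_world': array([[ 0.01749034, -0.99983298,  0.00530086, -0.05259719],
       [ 0.98804348,  0.01809586,  0.15310981, -0.55106746],
       [-0.15318016,  0.00255954,  0.98819496, -1.23195266],
       [ 0.        ,  0.        ,  0.        ,  1.        ]]), 'f': np.float64(425.32934531911667)}
(array([ 0.35668785, -0.03946314,  1.30206206]), array([ 0.15318016, -0.00255954, -0.98819496]))
{'time_s': 0.1, 'q': array([ 1.06967355e+00,  1.81470037e-01,  1.60789351e+00, -3.86979878e-06,
        1.35379836e+00, -2.06294120e-01]), 'dq': array([-0.00092321, -0.0004098 , -0.00405968, -0.00072432, -0.00189372,
        0.00078043]), 'joint_efforts': array([ 1.40998378e-03, -4.45884705e+01, -3.52237916e+01, -9.88945135e-05,
        4.10583030e-03,  5.45154262e-05]), 'eef_pos': array([0.16682234, 0.54975744, 0.2304794 ]), 'eef_rot': array([-2.70006767e-04,  1.46880538e-01,  9.89153927e-01, -7.36710525e-04]), 'wrist_force': array([-0.07960081, -0.92552811, -0.56077623]), 'torque': array([ 0.03181244, -0.01712614,  0.03767238]), 'grasp_force': 0.0, 'opening': 0.9998841272141034}
```

View pics/scene0.png

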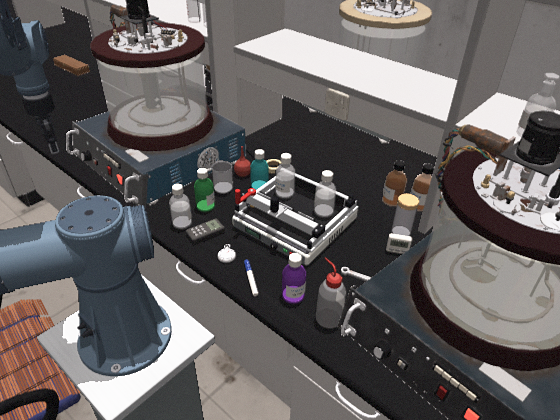

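View pics/top0.png

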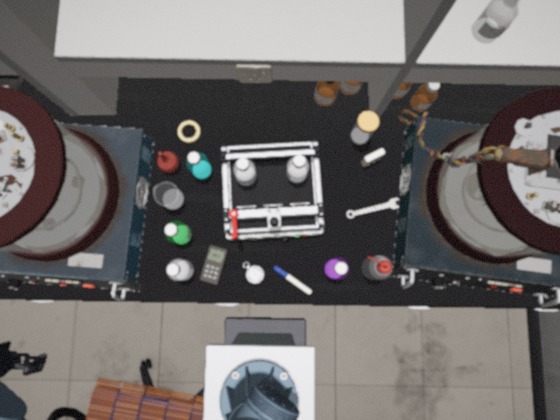

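Scene view: the bench bottle is a clear bottle with a white cap at (180,190), top view (176,264). What could be mistaken for it:
- green at (205,174)
- turquoise at (260,156)
- purple at (294,260)
- the two clear bottles on the platform, at (286,160) and (326,178)
- wash bottle at (332,300)

I choose the clear one at scene (180,190) and check it in a close crop.

```bash
python3 - <<'E'
import cv2
a=cv2.imread('pics/scene0.png'); cv2.imwrite('pics/s1.png',cv2.resize(a[140:310,150:370],None,fx=3.5,fy=3.5,interpolation=cv2.INTER_CUBIC))
a=cv2.imread('pics/top0.png'); cv2.imwrite('pics/t1.png',cv2.resize(a[135:295,150:350],None,fx=3.7,fy=3.7,interpolation=cv2.INTER_CUBIC))
E
```

```text
(no output)
```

View pics/s1.png

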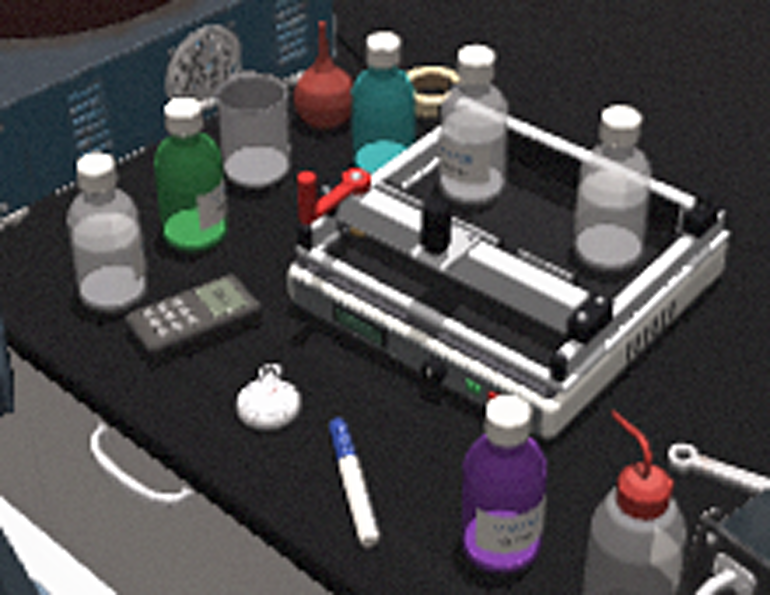

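View pics/t1.png

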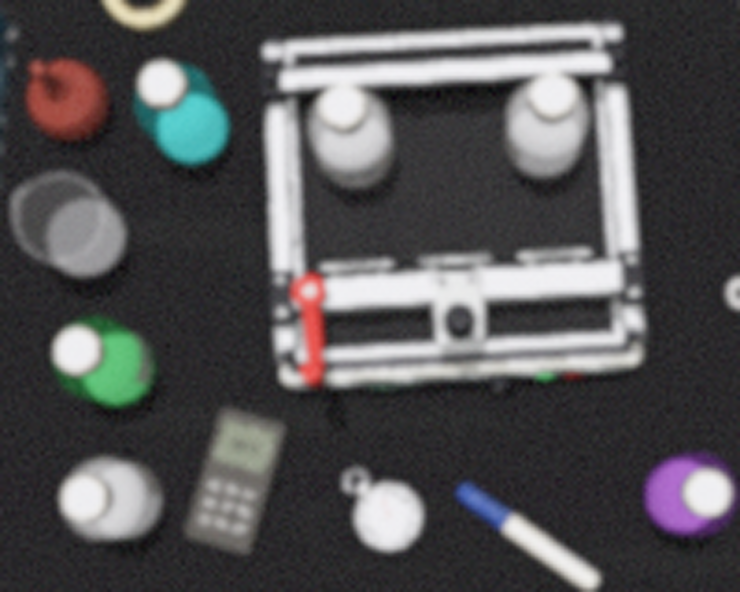

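The crop confirms the choice: a clear bottle with a white cap at scene (177,189) and top (173,269). The lever points at the operator, and the knob is at top (274,222). Measuring now.

```bash
cat >> h.py <<'E'
def blob(c,seed,thr=195,r=10,red=False):
    f=c['frame'].astype(int); f=cv2.GaussianBlur(c['frame'],(3,3),0).astype(int)
    m=(f.min(2)>thr) if not red else ((f[:,:,0]>110)&(f[:,:,1]<80))
    w=np.zeros(m.shape,bool); u,v=map(int,seed); w[v-r:v+r+1,u-r:u+r+1]=1
    n,l,s,ce=cv2.connectedComponentsWithStats((m&w).astype(np.uint8))
    if n<2: return None
    k=1+np.argmax(s[1:,4]); return ce[k],s[k]
E
python3 - <<'E'
from h import *
T=cam('top');S=cam('scene')
for n,t,s in [('bench',(173,269),(177,188)),('left',(243,163),(286,158)),('right',(299,161),(327,175)),('purple',(341,268),(295,260)),('green',(171,229),(202,174))]:
    for thr in (150,175,200):
        bt=blob(T,t,thr,9); bs=blob(S,s,thr,9)
        if bt is None or bs is None: print(n,thr,'none');continue
        p,e=tri(T,bt[0],S,bs[0]); dz=.145 if n not in('left','right') else .205
        print(n,thr,bt[0].round(1),bt[1][2:],bs[0].round(1),bs[1][2:],'tri',p.round(4),round(e,4),'topz',onz(T,*bt[0],dz).round(4))
for nm,t,s in [('knob',(274.3,221.8),None)]: print(nm,onz(T,*t,.166))
t=(233.5,213.1); print('pivot z~.155',onz(T,*t,.155))
print('tip',onz(T,234.6,235.5,.16), tri(T,(234.6,235.5),S,(237,191)))
E
```

```text
bench 150 [175.4 269.2] [ 16  19 259] [176.6 186.5] [10  8 57] tri [0.3639 0.2284 0.1462] 0.0033 topz [0.3652 0.2275 0.145 ]
bench 175 [175.5 269.4] [ 16  18 227] [176.6 186.4] [10  6 49] tri [0.3635 0.2276 0.1474] 0.003 topz [0.3646 0.2271 0.145 ]
bench 200 [172.5 269.2] [ 11  12 100] [176.8 186.3] [ 9  6 43] tri [0.3662 0.2352 0.1424] 0.0024 topz [0.3652 0.2354 0.145 ]
left 150 [243.1 163.1] [ 19  19 319] [285.5 155.7] [10  6 52] tri [0.647  0.0496 0.2027] 0.0001 topz [0.6463 0.0495 0.205 ]
left 175 [243.1 162.9] [ 19  19 279] [285.5 155.5] [10  6 46] tri [0.6474 0.0497 0.2031] 0.0004 topz [0.647  0.0494 0.205 ]
left 200 [242.2 159.8] [ 19  15 171] [285.8 155.4] [ 9  5 36] tri [0.656  0.0539 0.1981] 0.0036 topz [0.6554 0.052  0.205 ]
right 150 [298.4 161.2] [ 19  19 312] [326.9 173.2] [11  7 59] tri [ 0.6568 -0.099   0.2021] 0.0047 topz [ 0.6543 -0.0972  0.205 ]
right 175 [298.1 161.1] [ 19  19 273] [326.9 173.1] [11  7 52] tri [ 0.6573 -0.0985  0.2018] 0.0052 topz [ 0.6546 -0.0965  0.205 ]
right 200 [298.5 157.5] [ 19  14 153] [327. 173.] [ 9  5 41] tri [ 0.6657 -0.0972  0.1982] 0
[... 319 characters left out ...]
0.7 267.8] [12 11 97] [296.1 256. ] [ 15  11 102] tri [ 0.379  -0.2195  0.1451] 0.0058 topz [ 0.3769 -0.2174  0.145 ]
green 150 [170.5 229.2] [ 12  13 126] [202.2 170.4] [13  6 55] tri [0.4746 0.2464 0.1419] 0.0031 topz [0.4731 0.2467 0.145 ]
green 175 [170.3 229.2] [ 12  12 112] [202.  170.3] [11  6 49] tri [0.4744 0.247  0.1421] 0.0028 topz [0.473  0.2472 0.145 ]
green 200 [170.4 229.3] [10 11 87] [201.9 170.1] [ 9  5 38] tri [0.4741 0.2467 0.1429] 0.0027 topz [0.4729 0.247  0.145 ]
knob [ 0.49591845 -0.03613267  0.166     ]
pivot z~.155 [0.51910137 0.07541063 0.155     ]
tip [0.45762544 0.06994028 0.16      ] (array([0.45791197, 0.06977595, 0.15944433]), np.float64(0.0006440472087725857))
```

```bash
python3 - <<'E'
from h import *
T=cam('top');g=cv2.cvtColor(T['frame'],cv2.COLOR_RGB2GRAY)
k=6
def cap(seed):
    u,v=seed;r=16
    p=cv2.resize(g[v-r:v+r+1,u-r:u+r+1],None,fx=k,fy=k,interpolation=cv2.INTER_CUBIC);p=cv2.GaussianBlur(p,(9,9),0)
    h=cv2.HoughCircles(p,cv2.HOUGH_GRADIENT,1.5,200,param1=60,param2=12,minRadius=30,maxRadius=48)
    x,y,R=h[0][0]; return (u-r+(x+.5)/k-.5, v-r+(y+.5)/k-.5, R/k)
for n,s,z in [('bench',(173,269),.145),('left',(242,163),.205),('right',(299,161),.205),('purple',(341,268),.145),('green',(170,229),.145)]:
    c=cap(s); print(n,np.round(c,1),onz(T,c[0],c[1],z).round(4))
# shaker edges: topmost/lowest bright pixel per column (sub-pixel via half-max)
pts=[];ptf=[]
for u in range(228,312,3):
    col=cv2.GaussianBlur(g,(3,3),0)[:,u].astype(float)
    for v in range(136,156):
        if col[v+1]>110>=col[v]: pts.append((u,v+(110-col[v])/(col[v+1]-col[v])));break
    for v in range(246,225,-1):
        if col[v-1]>110>=col[v]: ptf.append((u,v-(110-col[v])/(col[v-1]-col[v])));break
for n,P,z in(('back',pts,.11),('front',ptf,.06)):
    W=np.array([onz(T,*p,z) for p in P]); 
    vx,vy,x0,y0=cv2.fitLine(W[:,:2].astype(np.float32),cv2.DIST_HUBER,0,.001,.001).ravel()
    r=((W[:,:2]-[x0,y0])@[-vy,vx]); print(n,len(P),'yaw',np.degrees(np.arctan(-vx/vy)).round(2),x0,y0,r.std())
for n,p,z in(('knob',(273.9,221.4),.166),('pivot',(233.1,212.7),.148),('tip',(234.2,235.2),.162)): print(n,onz(T,*p,z))
# side rails at two rows
for v in (170,180,190,200):
    r=g[v].astype(float);print(v,[int(x) for x in r[219:234]],[int(x) for x in r[308:328]])
E
```

```text
bench [173.  269.2   7.3] [0.3652 0.2341 0.145 ]
left [242.2 162.7   6.2] [0.6474 0.0518 0.205 ]
right [299.  159.2   6.4] [ 0.6599 -0.0987  0.205 ]
purple [340.2 268.    7. ] [ 0.3764 -0.2161  0.145 ]
green [170.5 229.2   6.6] [0.473  0.2468 0.145 ]
back 28 yaw 4.37 0.73385495 -0.014927252 0.0001980985725350105
front 28 yaw 4.15 0.4645316 -0.035506535 0.0018074701757008634
knob [ 0.49698226 -0.03503692  0.166     ]
pivot [0.52117911 0.07724346 0.148     ]
tip [0.45823607 0.07084823 0.162     ]
170 [32, 59, 126, 189, 226, 238, 238, 231, 217, 210, 193, 146, 81, 75, 115] [105, 64, 74, 143, 196, 212, 206, 217, 234, 238, 227, 191, 126, 57, 37, 43, 45, 42, 40, 43]
180 [41, 43, 75, 154, 210, 233, 239, 231, 212, 213, 208, 173, 105, 61, 54] [46, 43, 55, 78, 150, 201, 211, 210, 224, 236, 235, 217, 170, 101, 52, 43, 41, 39, 45, 38]
190 [37, 38, 56, 132, 199, 228, 239, 234, 219, 203, 204, 189, 136, 76, 58] [55, 56, 53, 58, 100, 168, 204, 207, 220, 234, 239, 234, 211, 158, 86, 44, 34, 40, 38, 46]
200 [41, 42, 51, 103, 173, 218, 235, 240, 229, 206, 188, 178, 144, 91, 52] [57, 53, 56, 57, 63, 116, 181, 207, 208, 217, 233, 238, 231, 202, 143, 75, 46, 36, 38, 37]
```

Shaker yaw is about 4.3° and its origin is at (0.603,-0.027). Checks:
- The knob, pivot and cap offsets agree with the given sizes.
- Both platform bottles are at shaker x≈0.050, y≈±0.075.
- The bench bottle is at (0.365,0.2345).

Moving above the bench bottle.

>>> {"method": "servo_tool", "body": {"steps": [{"dx": 0.1, "dy": -0.16, "wz": -0.02}, {"dx": 0.2, "dy": -0.32, "wz": -0.04}, {"dx": 0.3, "dy": -0.48, "wz": -0.06}, {"dx": 0.4, "dy": -0.64, "wz": -0.08}, {"dx": 0.5, "dy": -0.79, "wz": -0.096}], "jaw": 0.65}}

```text
$.steps[0]: bad value
```

>>> {"method": "servo_tool", "body": {"steps": [{"dx": 0.1, "dy": -0.16, "wz": -0.02}, {"dx": 0.2, "dy": -0.32, "wz": -0.04}, {"dx": 0.3, "dy": -0.48, "wz": -0.06}, {"dx": 0.4, "dy": -0.64, "wz": -0.08}, {"dx": 0.5, "dy": -0.79, "wz": -0.096}]}}

```text
$.steps[0]: bad value
```

>>> {"method": "servo_tool", "body": {"steps": [{"dx": 0.1, "dy": -0.16, "wz": -0.02}, {"dx": 0.2, "dy": -0.32, "wz": -0.04}, {"dx": 0.3, "dy": -0.48, "wz": -0.06}, {"dx": 0.4, "dy": -0.64, "wz": -0.08}, {"dx": 0.5, "dy": -0.79, "wz": -0.096}]}}

```text
$.steps[0]: bad value
```

>>> {"method": "servo_tool", "body": {"steps": [{"dx": 0.13, "dy": -0.2, "wz": -0.025}, {"dx": 0.26, "dy": -0.4, "wz": -0.05}, {"dx": 0.39, "dy": -0.6, "wz": -0.075}, {"dx": 0.48, "dy": -0.78, "wz": -0.096}, {"dx": 0.48, "dy": -0.78, "wz": -0.096}]}}

```text
$.steps[0]: bad value
```

All six numbers seem to be needed in each row.

>>> {"method": "servo_tool", "body": {"steps": [{"dx": 0.1, "dy": -0.16, "dz": 0, "wx": 0, "wy": 0, "wz": -0.02}, {"dx": 0.2, "dy": -0.32, "dz": 0, "wx": 0, "wy": 0, "wz": -0.04}, {"dx": 0.3, "dy": -0.48, "dz": 0, "wx": 0, "wy": 0, "wz": -0.06}, {"dx": 0.4, "dy": -0.64, "dz": 0, "wx": 0, "wy": 0, "wz": -0.08}, {"dx": 0.5, "dy": -0.79, "dz": 0, "wx": 0, "wy": 0, "wz": -0.096}], "jaw": 0.65}}

```text
time_s: 0.67
eef_pos: [0.2173, 0.4703, 0.2311]
eef_rot: [-0.0, 0.295, 0.955, -0.0]
wrist_force: [-0.3, 0.4, 0.0]
opening: 0.651
grasp_force: 0.0
```

>>> {"method": "servo_tool", "body": {"steps": [{"dx": 0.1, "dy": -0.16, "dz": 0, "wx": 0, "wy": 0, "wz": -0.02}, {"dx": 0.2, "dy": -0.32, "dz": 0, "wx": 0, "wy": 0, "wz": -0.04}, {"dx": 0.3, "dy": -0.48, "dz": 0, "wx": 0, "wy": 0, "wz": -0.06}, {"dx": 0.4, "dy": -0.64, "dz": 0, "wx": 0, "wy": 0, "wz": -0.08}, {"dx": 0.5, "dy": -0.79, "dz": 0, "wx": 0, "wy": 0, "wz": -0.096}]}}

```text
time_s: 1.08
eef_pos: [0.2673, 0.3913, 0.2312]
eef_rot: [0.0, 0.435, 0.9, -0.0]
wrist_force: [0.5, -0.5, 0.3]
opening: 0.648
grasp_force: 0.0
```

>>> {"method": "servo_tool", "body": {"steps": [{"dx": 0.1, "dy": -0.16, "dz": 0, "wx": 0, "wy": 0, "wz": -0.02}, {"dx": 0.2, "dy": -0.32, "dz": 0, "wx": 0, "wy": 0, "wz": -0.04}, {"dx": 0.3, "dy": -0.48, "dz": 0, "wx": 0, "wy": 0, "wz": -0.06}, {"dx": 0.4, "dy": -0.64, "dz": 0, "wx": 0, "wy": 0, "wz": -0.08}, {"dx": 0.5, "dy": -0.79, "dz": 0, "wx": 0, "wy": 0, "wz": -0.096}]}}

```text
time_s: 1.5
eef_pos: [0.3174, 0.3123, 0.2313]
eef_rot: [0.0, 0.566, 0.825, 0.0]
wrist_force: [1.2, 0.5, -0.5]
opening: 0.652
grasp_force: 0.0
```

>>> {"method": "servo_tool", "body": {"steps": [{"dx": 0.13, "dy": -0.2, "dz": 0, "wx": 0, "wy": 0, "wz": -0.025}, {"dx": 0.26, "dy": -0.4, "dz": 0, "wx": 0, "wy": 0, "wz": -0.05}, {"dx": 0.39, "dy": -0.6, "dz": 0, "wx": 0, "wy": 0, "wz": -0.075}, {"dx": 0.48, "dy": -0.78, "dz": 0, "wx": 0, "wy": 0, "wz": -0.096}, {"dx": 0.48, "dy": -0.78, "dz": 0, "wx": 0, "wy": 0, "wz": -0.096}]}}

```text
time_s: 1.92
eef_pos: [0.3665, 0.2328, 0.2313]
eef_rot: [0.001, 0.684, 0.729, -0.0]
wrist_force: [-0.2, 0.4, 0.3]
opening: 0.654
grasp_force: 0.0
```

>>> {"method": "servo_tool", "body": {"steps": [{"dx": -0.01, "dy": 0.015, "dz": -0.15, "wx": 0, "wy": 0, "wz": 0}, {"dx": -0.01, "dy": 0.015, "dz": -0.35, "wx": 0, "wy": 0, "wz": 0}, {"dx": -0.01, "dy": 0.015, "dz": -0.55, "wx": 0, "wy": 0, "wz": 0}, {"dx": -0.01, "dy": 0.015, "dz": -0.65, "wx": 0, "wy": 0, "wz": 0}, {"dx": -0.01, "dy": 0.015, "dz": -0.7, "wx": 0, "wy": 0, "wz": 0}]}}

```text
time_s: 2.33
eef_pos: [0.3627, 0.2367, 0.1597]
eef_rot: [-0.001, 0.682, 0.732, -0.001]
wrist_force: [0.1, 0.6, -0.2]
opening: 0.649
grasp_force: 0.0
```

>>> {"method": "servo_tool", "body": {"steps": [{"dx": 0, "dy": 0, "dz": -0.1, "wx": 0, "wy": 0, "wz": 0}, {"dx": 0, "dy": 0, "dz": -0.2, "wx": 0, "wy": 0, "wz": 0}, {"dx": 0, "dy": 0, "dz": -0.3, "wx": 0, "wy": 0, "wz": 0}, {"dx": 0, "dy": 0, "dz": -0.4, "wx": 0, "wy": 0, "wz": 0}, {"dx": 0, "dy": 0, "dz": -0.4, "wx": 0, "wy": 0, "wz": 0}]}}

```text
time_s: 2.75
eef_pos: [0.3627, 0.2363, 0.1192]
eef_rot: [-0.001, 0.682, 0.731, -0.001]
wrist_force: [-0.7, -0.4, -0.9]
opening: 0.648
grasp_force: 0.0
```

```bash
python3 - <<'E'
from h import *
S=cam('scene');T=cam('top')
a=cv2.resize(S['frame'][130:260,120:260],None,fx=4,fy=4); b=cv2.resize(T['frame'][205:335,110:170+20],None,fx=4,fy=4)
cv2.imwrite('pics/g1.png',np.hstack([a[:,:450],b])[:,:,::-1]); print(ctrl.get_obs()['wrist_force'])
E
```

```text
[0.49505073 0.60358698 0.38258022]
```

View pics/g1.png

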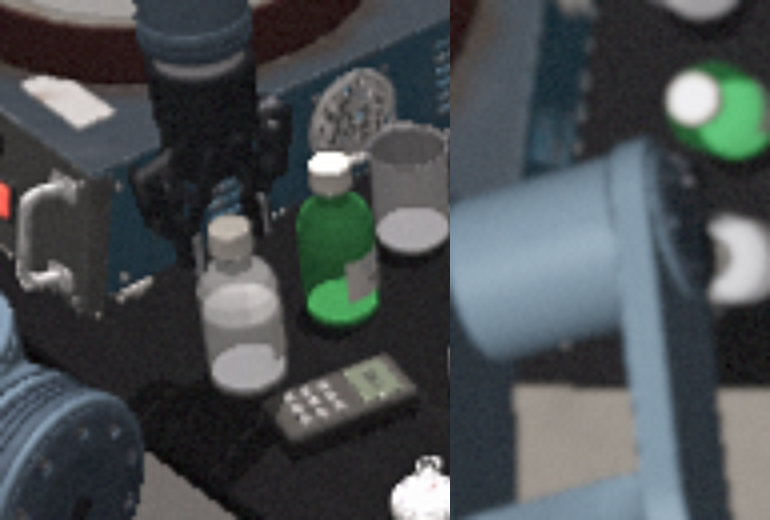

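The fingers straddle the cap along x: their tips are at (200,250) and (265,213) and the cap is at (230,235) in the crop. Closing.

>>> {"method": "servo_tool", "body": {"steps": [{"dx": 0.02, "dy": -0.02, "dz": 0.02, "wx": 0, "wy": 0, "wz": 0}, {"dx": 0.02, "dy": -0.02, "dz": 0.02, "wx": 0, "wy": 0, "wz": 0}, {"dx": 0.02, "dy": -0.02, "dz": 0.02, "wx": 0, "wy": 0, "wz": 0}, {"dx": 0.02, "dy": -0.02, "dz": 0.02, "wx": 0, "wy": 0, "wz": 0}, {"dx": 0.02, "dy": -0.02, "dz": 0.02, "wx": 0, "wy": 0, "wz": 0}], "jaw": 0.1}}

```text
time_s: 3.27
eef_pos: [0.3673, 0.2349, 0.1246]
eef_rot: [0.001, 0.682, 0.731, 0.001]
wrist_force: [1.1, -0.9, 6.3]
opening: 0.359
grasp_force: 58.9
```

>>> {"method": "servo_tool", "body": {"steps": [{"dx": 0, "dy": 0, "dz": 0, "wx": 0, "wy": 0, "wz": 0}, {"dx": 0, "dy": 0, "dz": 0, "wx": 0, "wy": 0, "wz": 0}, {"dx": 0, "dy": 0, "dz": 0.02, "wx": 0, "wy": 0, "wz": 0}, {"dx": 0, "dy": 0, "dz": 0.06, "wx": 0, "wy": 0, "wz": 0}, {"dx": 0, "dy": 0, "dz": 0.12, "wx": 0, "wy": 0, "wz": 0}]}}

```text
time_s: 3.68
eef_pos: [0.3652, 0.2345, 0.135]
eef_rot: [-0.001, 0.682, 0.731, -0.001]
wrist_force: [0.2, -0.1, -1.6]
opening: 0.36
grasp_force: 58.1
```

>>> {"method": "servo_tool", "body": {"steps": [{"dx": 0, "dy": 0, "dz": 0.15, "wx": 0, "wy": 0, "wz": 0}, {"dx": 0, "dy": 0, "dz": 0.35, "wx": 0, "wy": 0, "wz": 0}, {"dx": 0, "dy": 0, "dz": 0.57, "wx": 0, "wy": 0, "wz": 0}, {"dx": 0, "dy": 0, "dz": 0.8, "wx": 0, "wy": 0, "wz": 0}, {"dx": 0, "dy": 0, "dz": 1, "wx": 0, "wy": 0, "wz": 0}]}}

```text
time_s: 4.1
eef_pos: [0.3659, 0.2348, 0.2369]
eef_rot: [0.0, 0.682, 0.731, 0.0]
wrist_force: [-0.0, -0.3, -1.3]
opening: 0.354
grasp_force: 58.2
```

>>> {"method": "servo_tool", "body": {"steps": [{"dx": 0, "dy": 0, "dz": 0.23, "wx": 0, "wy": 0, "wz": 0}, {"dx": 0, "dy": 0, "dz": 0.46, "wx": 0, "wy": 0, "wz": 0}, {"dx": 0, "dy": 0, "dz": 0.7, "wx": 0, "wy": 0, "wz": 0}, {"dx": 0.05, "dy": -0.05, "dz": 0.9, "wx": 0, "wy": 0, "wz": 0}, {"dx": 0.12, "dy": -0.11, "dz": 1, "wx": 0, "wy": 0, "wz": 0}]}}

```text
time_s: 4.52
eef_pos: [0.3785, 0.224, 0.3385]
eef_rot: [0.001, 0.682, 0.732, 0.002]
wrist_force: [0.7, -0.5, -1.8]
opening: 0.357
grasp_force: 58.2
```

>>> {"method": "servo_tool", "body": {"steps": [{"dx": 0.12, "dy": -0.11, "dz": 0.05, "wx": 0, "wy": 0, "wz": 0}, {"dx": 0.3, "dy": -0.27, "dz": 0.1, "wx": 0, "wy": 0, "wz": 0}, {"dx": 0.5, "dy": -0.45, "dz": 0.1, "wx": 0, "wy": 0, "wz": 0}, {"dx": 0.7, "dy": -0.63, "dz": 0.1, "wx": 0, "wy": 0, "wz": 0}, {"dx": 0.9, "dy": -0.82, "dz": 0.1, "wx": 0, "wy": 0, "wz": 0}]}}

```text
time_s: 4.93
eef_pos: [0.4687, 0.1405, 0.3448]
eef_rot: [-0.0, 0.682, 0.731, -0.0]
wrist_force: [0.5, 1.4, -1.6]
opening: 0.362
grasp_force: 58.2
```

>>> {"method": "servo_tool", "body": {"steps": [{"dx": 0.2, "dy": -0.18, "dz": 0, "wx": 0, "wy": 0, "wz": 0}, {"dx": 0.4, "dy": -0.36, "dz": 0, "wx": 0, "wy": 0, "wz": 0}, {"dx": 0.6, "dy": -0.54, "dz": 0, "wx": 0, "wy": 0, "wz": 0}, {"dx": 0.8, "dy": -0.72, "dz": 0, "wx": 0, "wy": 0, "wz": 0}, {"dx": 0.96, "dy": -0.87, "dz": 0, "wx": 0, "wy": 0, "wz": 0}]}}

```text
time_s: 5.35
eef_pos: [0.565, 0.0527, 0.3441]
eef_rot: [-0.001, 0.682, 0.731, -0.001]
wrist_force: [-0.5, -0.5, -2.3]
opening: 0.358
grasp_force: 58.2
```

>>> {"method": "servo_tool", "body": {"steps": [{"dx": 0.18, "dy": -0.16, "dz": 0, "wx": 0, "wy": 0, "wz": 0}, {"dx": 0.34, "dy": -0.32, "dz": 0, "wx": 0, "wy": 0, "wz": 0}, {"dx": 0.5, "dy": -0.46, "dz": 0, "wx": 0, "wy": 0, "wz": 0}, {"dx": 0.64, "dy": -0.58, "dz": 0, "wx": 0, "wy": 0, "wz": 0}, {"dx": 0.74, "dy": -0.68, "dz": 0, "wx": 0, "wy": 0, "wz": 0}]}}

```text
time_s: 5.77
eef_pos: [0.6388, -0.0151, 0.3438]
eef_rot: [-0.001, 0.682, 0.731, -0.001]
wrist_force: [1.0, 0.1, -1.0]
opening: 0.356
grasp_force: 58.2
```

>>> {"method": "servo_tool", "body": {"steps": [{"dx": 0.05, "dy": -0.05, "dz": 0, "wx": 0, "wy": 0, "wz": 0}, {"dx": 0.09, "dy": -0.08, "dz": 0, "wx": 0, "wy": 0, "wz": 0}, {"dx": 0.11, "dy": -0.1, "dz": 0, "wx": 0, "wy": 0, "wz": 0}, {"dx": 0.11, "dy": -0.1, "dz": 0, "wx": 0, "wy": 0, "wz": 0}, {"dx": 0.11, "dy": -0.1, "dz": 0, "wx": 0, "wy": 0, "wz": 0}]}}

```text
time_s: 6.18
eef_pos: [0.6487, -0.0228, 0.3453]
eef_rot: [-0.0, 0.682, 0.731, 0.0]
wrist_force: [0.3, 0.4, -1.4]
opening: 0.358
grasp_force: 58.2
```

```bash
python3 - <<'E'
from h import *
S=cam('scene');T=cam('top')
a=cv2.resize(S['frame'][40:240,200:380],None,fx=3,fy=3); b=cv2.resize(T['frame'][110:310,210:340],None,fx=3,fy=3)
cv2.imwrite('pics/c1.png',np.hstack([a[:,:400],b])[:,:,::-1]); o=ctrl.get_obs();print(o['eef_pos'],o['eef_rot'],o['wrist_force'],o['torque'])
E
```

```text
[ 0.64870978 -0.022632    0.34555357] [2.30426807e-05 6.81815047e-01 7.31524596e-01 7.75074350e-05] [-0.50138383 -0.26635934 -1.94675011] [-0.04567338  0.02371489  0.01086836]
```

View pics/c1.png

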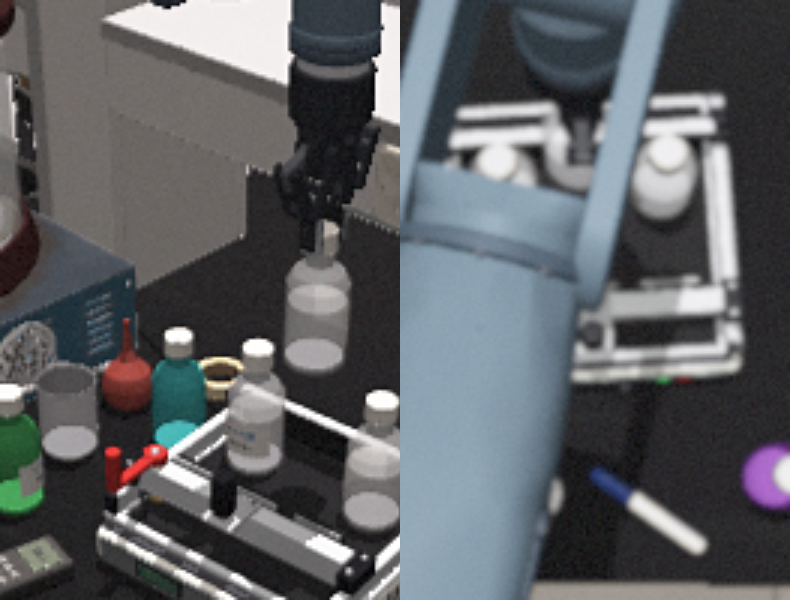

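The bottle hangs upright, with its cap at crop (325,237) above the gap between the platform bottles at (257,350) and (380,405). Lowering.

>>> {"method": "servo_tool", "body": {"steps": [{"dx": 0, "dy": -0.01, "dz": -0.15, "wx": 0, "wy": 0, "wz": 0.002}, {"dx": 0, "dy": -0.01, "dz": -0.35, "wx": 0, "wy": 0, "wz": 0.002}, {"dx": 0, "dy": -0.01, "dz": -0.6, "wx": 0, "wy": 0, "wz": 0.002}, {"dx": 0, "dy": -0.01, "dz": -0.82, "wx": 0, "wy": 0, "wz": 0.002}, {"dx": 0, "dy": -0.01, "dz": -1, "wx": 0, "wy": 0, "wz": 0.002}]}}

```text
time_s: 6.7
eef_pos: [0.6482, -0.0235, 0.2437]
eef_rot: [-0.001, 0.679, 0.734, -0.0]
wrist_force: [-0.0, 0.3, -1.7]
opening: 0.357
grasp_force: 58.2
```

>>> {"method": "servo_tool", "body": {"steps": [{"dx": 0, "dy": 0, "dz": -0.15, "wx": 0, "wy": 0, "wz": 0}, {"dx": 0, "dy": 0, "dz": -0.28, "wx": 0, "wy": 0, "wz": 0}, {"dx": 0, "dy": 0, "dz": -0.4, "wx": 0, "wy": 0, "wz": 0}, {"dx": 0, "dy": 0, "dz": -0.48, "wx": 0, "wy": 0, "wz": 0}, {"dx": 0, "dy": 0, "dz": -0.53, "wx": 0, "wy": 0, "wz": 0}]}}

```text
time_s: 7.12
eef_pos: [0.6488, -0.0241, 0.1913]
eef_rot: [-0.0, 0.68, 0.734, -0.0]
wrist_force: [-0.2, -0.9, -1.9]
opening: 0.36
grasp_force: 58.2
```

>>> {"method": "servo_tool", "body": {"steps": [{"dx": 0, "dy": 0, "dz": -0.01, "wx": 0, "wy": 0, "wz": 0}, {"dx": 0, "dy": 0, "dz": -0.02, "wx": 0, "wy": 0, "wz": 0}, {"dx": 0, "dy": 0, "dz": -0.03, "wx": 0, "wy": 0, "wz": 0}, {"dx": 0, "dy": 0, "dz": -0.04, "wx": 0, "wy": 0, "wz": 0}, {"dx": 0, "dy": 0, "dz": -0.04, "wx": 0, "wy": 0, "wz": 0}]}}

```text
time_s: 7.53
eef_pos: [0.6493, -0.0244, 0.1888]
eef_rot: [0.0, 0.68, 0.733, 0.0]
wrist_force: [-0.1, -0.4, -2.0]
opening: 0.358
grasp_force: 58.2
```

>>> {"method": "servo_tool", "body": {"steps": [{"dx": 0, "dy": 0, "dz": -0.01, "wx": 0, "wy": 0, "wz": 0}, {"dx": 0, "dy": 0, "dz": -0.015, "wx": 0, "wy": 0, "wz": 0}, {"dx": 0, "dy": 0, "dz": -0.02, "wx": 0, "wy": 0, "wz": 0}, {"dx": 0, "dy": 0, "dz": -0.025, "wx": 0, "wy": 0, "wz": 0}, {"dx": 0, "dy": 0, "dz": -0.025, "wx": 0, "wy": 0, "wz": 0}]}}

```text
time_s: 7.95
eef_pos: [0.649, -0.0243, 0.1857]
eef_rot: [-0.0, 0.68, 0.733, -0.0]
wrist_force: [-0.3, -0.8, -1.2]
opening: 0.359
grasp_force: 58.2
```

>>> {"method": "servo_tool", "body": {"steps": [{"dx": 0, "dy": 0, "dz": -0.005, "wx": 0, "wy": 0, "wz": 0}, {"dx": 0, "dy": 0, "dz": -0.01, "wx": 0, "wy": 0, "wz": 0}, {"dx": 0, "dy": 0, "dz": -0.015, "wx": 0, "wy": 0, "wz": 0}, {"dx": 0, "dy": 0, "dz": -0.015, "wx": 0, "wy": 0, "wz": 0}, {"dx": 0, "dy": 0, "dz": -0.015, "wx": 0, "wy": 0, "wz": 0}]}}

```text
time_s: 8.37
eef_pos: [0.6492, -0.0243, 0.1847]
eef_rot: [0.0, 0.68, 0.733, 0.0]
wrist_force: [-1.2, 0.4, 0.3]
opening: 0.36
grasp_force: 58.7
```

>>> {"method": "servo_tool", "body": {"steps": [{"dx": 0, "dy": 0, "dz": -0.005, "wx": 0, "wy": 0, "wz": 0}, {"dx": 0, "dy": 0, "dz": -0.01, "wx": 0, "wy": 0, "wz": 0}, {"dx": 0, "dy": 0, "dz": -0.01, "wx": 0, "wy": 0, "wz": 0}, {"dx": 0, "dy": 0, "dz": -0.01, "wx": 0, "wy": 0, "wz": 0}, {"dx": 0, "dy": 0, "dz": -0.01, "wx": 0, "wy": 0, "wz": 0}]}}

```text
time_s: 8.78
eef_pos: [0.6494, -0.0242, 0.1846]
eef_rot: [0.001, 0.68, 0.733, 0.0]
wrist_force: [-1.7, 0.7, 5.5]
opening: 0.355
grasp_force: 59.7
```

>>> {"method": "servo_tool", "body": {"steps": [{"dx": 0, "dy": 0, "dz": 0, "wx": 0, "wy": 0, "wz": 0}, {"dx": 0, "dy": 0, "dz": 0, "wx": 0, "wy": 0, "wz": 0}, {"dx": 0, "dy": 0, "dz": 0, "wx": 0, "wy": 0, "wz": 0}, {"dx": 0, "dy": 0, "dz": 0, "wx": 0, "wy": 0, "wz": 0}, {"dx": 0, "dy": 0, "dz": 0, "wx": 0, "wy": 0, "wz": 0}], "jaw": 0.6}}

```text
time_s: 9.2
eef_pos: [0.649, -0.0243, 0.183]
eef_rot: [-0.0, 0.68, 0.733, -0.0]
wrist_force: [0.5, -0.1, 1.1]
opening: 0.601
grasp_force: 0.0
```

>>> {"method": "servo_tool", "body": {"steps": [{"dx": 0, "dy": 0, "dz": 0.1, "wx": 0, "wy": 0, "wz": 0}, {"dx": 0, "dy": 0, "dz": 0.25, "wx": 0, "wy": 0, "wz": 0}, {"dx": 0, "dy": 0, "dz": 0.4, "wx": 0, "wy": 0, "wz": 0}, {"dx": 0, "dy": 0, "dz": 0.55, "wx": 0, "wy": 0, "wz": 0}, {"dx": 0, "dy": 0, "dz": 0.65, "wx": 0, "wy": 0, "wz": 0}]}}

```text
time_s: 9.62
eef_pos: [0.6497, -0.0244, 0.2509]
eef_rot: [0.001, 0.68, 0.733, 0.001]
wrist_force: [-0.1, 0.5, 1.4]
opening: 0.601
grasp_force: 0.0
```

>>> {"method": "servo_tool", "body": {"steps": [{"dx": -0.2, "dy": 0, "dz": 0, "wx": 0, "wy": 0, "wz": 0}, {"dx": -0.4, "dy": 0, "dz": 0, "wx": 0, "wy": 0, "wz": 0}, {"dx": -0.6, "dy": 0, "dz": 0, "wx": 0, "wy": 0, "wz": 0}, {"dx": -0.8, "dy": 0, "dz": 0, "wx": 0, "wy": 0, "wz": 0}, {"dx": -1, "dy": 0, "dz": 0, "wx": 0, "wy": 0, "wz": 0}]}}

```text
time_s: 10.03
eef_pos: [0.5482, -0.0243, 0.2487]
eef_rot: [0.0, 0.68, 0.733, 0.0]
wrist_force: [-0.1, 0.7, 0.9]
opening: 0.599
grasp_force: 0.0
```

```bash
python3 - <<'E'
from h import *
S=cam('scene');T=cam('top')
a=cv2.resize(S['frame'][110:280,220:370],None,fx=3,fy=3); b=cv2.resize(T['frame'][120:290,220:330],None,fx=3,fy=3)
cv2.imwrite('pics/d1.png',np.hstack([a,b])[:,:,::-1]); o=ctrl.get_obs();print(o['eef_pos'],o['eef_rot'],o['wrist_force'])
for p in((.647,.0518,.205),(.657,-.0987,.205),(.649,-.0243,.205)): print(proj(S,p),proj(T,p))
E
```

```text
[ 0.54700657 -0.02397087  0.24871157] [-3.28195858e-04  6.79794966e-01  7.33402089e-01 -2.70358561e-04] [-0.06754362  0.62413309 -0.35851386]
(np.float64(284.9736414616884), np.float64(154.75033254739475)) (np.float64(242.19781566886041), np.float64(162.86717519100242))
(np.float64(326.10519424480094), np.float64(172.40874674126195)) (np.float64(298.9475646366909), np.float64(160.25097827457114))
(np.float64(304.59259648476234), np.float64(163.85983841631537)) (np.float64(270.89467183580746), np.float64(162.6616543774484))
```

View pics/d1.png

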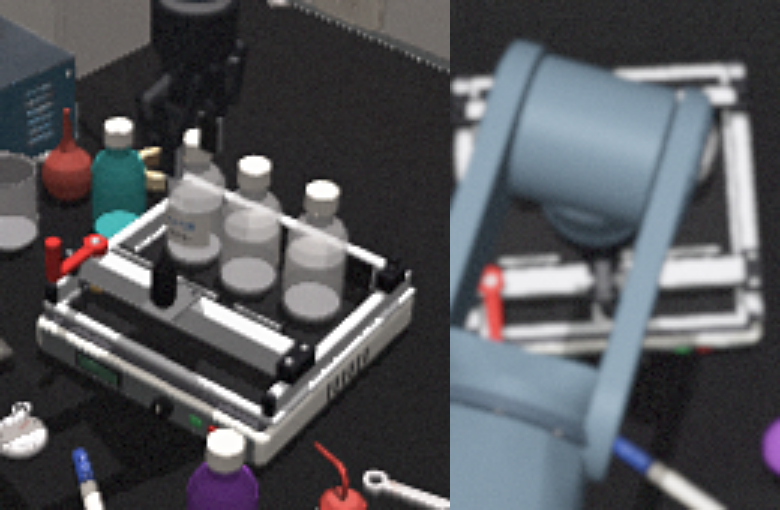

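The bottle stands upright between the other two, in line with them: caps at crop (193,137), (254,163) and (321,186). Next is the knob at about (0.497,-0.035).

>>> {"method": "servo_tool", "body": {"steps": [{"dx": -0.15, "dy": -0.03, "dz": 0, "wx": 0, "wy": 0, "wz": 0}, {"dx": -0.33, "dy": -0.06, "dz": 0, "wx": 0, "wy": 0, "wz": 0}, {"dx": -0.48, "dy": -0.1, "dz": -0.05, "wx": 0, "wy": 0, "wz": 0}, {"dx": -0.515, "dy": -0.107, "dz": -0.2, "wx": 0, "wy": 0, "wz": 0}, {"dx": -0.515, "dy": -0.107, "dz": -0.35, "wx": 0, "wy": 0, "wz": 0}]}}

```text
time_s: 10.55
eef_pos: [0.4981, -0.0355, 0.2143]
eef_rot: [0.001, 0.68, 0.733, 0.001]
wrist_force: [0.2, 0.1, -1.6]
opening: 0.599
grasp_force: 0.0
```

>>> {"method": "servo_tool", "body": {"steps": [{"dx": 0, "dy": 0, "dz": -0.2, "wx": 0, "wy": 0, "wz": 0}, {"dx": 0, "dy": 0, "dz": -0.4, "wx": 0, "wy": 0, "wz": 0}, {"dx": 0, "dy": 0, "dz": -0.6, "wx": 0, "wy": 0, "wz": 0}, {"dx": 0, "dy": 0, "dz": -0.75, "wx": 0, "wy": 0, "wz": 0}, {"dx": 0, "dy": 0, "dz": -0.81, "wx": 0, "wy": 0, "wz": 0}]}}

```text
time_s: 10.97
eef_pos: [0.4969, -0.0347, 0.1303]
eef_rot: [-0.001, 0.68, 0.733, -0.001]
wrist_force: [-0.7, 0.9, 0.0]
opening: 0.598
grasp_force: 0.0
```

>>> {"method": "servo_tool", "body": {"steps": [{"dx": 0, "dy": 0, "dz": 0, "wx": 0, "wy": 0, "wz": 0}, {"dx": 0, "dy": 0, "dz": 0, "wx": 0, "wy": 0, "wz": 0}, {"dx": 0, "dy": 0, "dz": 0, "wx": 0, "wy": 0, "wz": 0}, {"dx": 0, "dy": 0, "dz": 0, "wx": 0, "wy": 0, "wz": 0}, {"dx": 0, "dy": 0, "dz": 0, "wx": 0, "wy": 0, "wz": 0}], "jaw": 0.1}}

```text
time_s: 11.38
eef_pos: [0.5006, -0.0349, 0.1336]
eef_rot: [0.003, 0.68, 0.733, 0.002]
wrist_force: [13.0, 1.8, -10.9]
opening: 0.273
grasp_force: 59.4
```

>>> {"method": "servo_tool", "body": {"steps": [{"dx": 0, "dy": 0, "dz": 0, "wx": 0, "wy": 0, "wz": 0}, {"dx": 0, "dy": 0, "dz": 0, "wx": 0, "wy": 0, "wz": 0}, {"dx": 0, "dy": 0, "dz": 0, "wx": 0, "wy": 0, "wz": 0}, {"dx": 0, "dy": 0, "dz": 0, "wx": 0, "wy": 0, "wz": 0}, {"dx": 0, "dy": 0, "dz": 0, "wx": 0, "wy": 0, "wz": 0}]}}

```text
time_s: 11.8
eef_pos: [0.5006, -0.0349, 0.1336]
eef_rot: [0.003, 0.68, 0.733, 0.002]
wrist_force: [13.3, 1.1, -10.8]
opening: 0.274
grasp_force: 59.4
```

>>> {"method": "servo_tool", "body": {"steps": [{"dx": 0.06, "dy": 0.005, "dz": 0.02, "wx": 0, "wy": 0, "wz": 0}, {"dx": 0.15, "dy": 0.011, "dz": 0.025, "wx": 0, "wy": 0, "wz": 0}, {"dx": 0.27, "dy": 0.02, "dz": 0.025, "wx": 0, "wy": 0, "wz": 0}, {"dx": 0.39, "dy": 0.029, "dz": 0.025, "wx": 0, "wy": 0, "wz": 0}, {"dx": 0.48, "dy": 0.036, "dz": 0.025, "wx": 0, "wy": 0, "wz": 0}]}}

```text
time_s: 12.22
eef_pos: [0.543, -0.0316, 0.1335]
eef_rot: [-0.003, 0.68, 0.734, -0.003]
wrist_force: [-11.0, -3.8, -5.3]
opening: 0.271
grasp_force: 60.9
```

>>> {"method": "servo_tool", "body": {"steps": [{"dx": 0.03, "dy": 0.002, "dz": 0, "wx": 0, "wy": 0, "wz": 0}, {"dx": 0.05, "dy": 0.004, "dz": 0, "wx": 0, "wy": 0, "wz": 0}, {"dx": 0.07, "dy": 0.005, "dz": 0, "wx": 0, "wy": 0, "wz": 0}, {"dx": 0.09, "dy": 0.007, "dz": 0, "wx": 0, "wy": 0, "wz": 0}, {"dx": 0.1, "dy": 0.008, "dz": 0, "wx": 0, "wy": 0, "wz": 0}]}}

```text
time_s: 12.63
eef_pos: [0.5526, -0.0309, 0.1336]
eef_rot: [-0.003, 0.68, 0.734, -0.003]
wrist_force: [-9.8, -3.5, -6.2]
opening: 0.278
grasp_force: 61.3
```

>>> {"method": "servo_tool", "body": {"steps": [{"dx": 0.01, "dy": 0.001, "dz": 0, "wx": 0, "wy": 0, "wz": 0}, {"dx": 0.02, "dy": 0.002, "dz": 0, "wx": 0, "wy": 0, "wz": 0}, {"dx": 0.03, "dy": 0.002, "dz": 0, "wx": 0, "wy": 0, "wz": 0}, {"dx": 0.04, "dy": 0.003, "dz": 0, "wx": 0, "wy": 0, "wz": 0}, {"dx": 0.05, "dy": 0.004, "dz": 0, "wx": 0, "wy": 0, "wz": 0}]}}

```text
time_s: 13.05
eef_pos: [0.5574, -0.0305, 0.1336]
eef_rot: [-0.003, 0.68, 0.733, -0.003]
wrist_force: [-8.8, -3.6, -6.7]
opening: 0.277
grasp_force: 61.3
```

>>> {"method": "servo_tool", "body": {"steps": [{"dx": 0.01, "dy": 0.001, "dz": 0, "wx": 0, "wy": 0, "wz": 0}, {"dx": 0.02, "dy": 0.002, "dz": 0, "wx": 0, "wy": 0, "wz": 0}, {"dx": 0.03, "dy": 0.003, "dz": 0, "wx": 0, "wy": 0, "wz": 0}, {"dx": 0.04, "dy": 0.004, "dz": 0, "wx": 0, "wy": 0, "wz": 0}, {"dx": 0.05, "dy": 0.005, "dz": 0, "wx": 0, "wy": 0, "wz": 0}]}}

```text
time_s: 13.47
eef_pos: [0.5622, -0.0301, 0.1336]
eef_rot: [-0.003, 0.68, 0.733, -0.003]
wrist_force: [-11.1, -4.9, -5.3]
opening: 0.269
grasp_force: 61.4
```

>>> {"method": "servo_tool", "body": {"steps": [{"dx": 0.01, "dy": 0.001, "dz": 0, "wx": 0, "wy": 0, "wz": 0}, {"dx": 0.02, "dy": 0.002, "dz": 0, "wx": 0, "wy": 0, "wz": 0}, {"dx": 0.03, "dy": 0.003, "dz": 0, "wx": 0, "wy": 0, "wz": 0}, {"dx": 0.04, "dy": 0.004, "dz": 0, "wx": 0, "wy": 0, "wz": 0}, {"dx": 0.04, "dy": 0.004, "dz": 0, "wx": 0, "wy": 0, "wz": 0}]}}

```text
time_s: 13.88
eef_pos: [0.566, -0.0298, 0.1336]
eef_rot: [-0.003, 0.68, 0.734, -0.003]
wrist_force: [-11.5, -4.2, -4.3]
opening: 0.276
grasp_force: 61.6
```

>>> {"method": "servo_tool", "body": {"steps": [{"dx": 0.008, "dy": 0.001, "dz": 0, "wx": 0, "wy": 0, "wz": 0}, {"dx": 0.016, "dy": 0.002, "dz": 0, "wx": 0, "wy": 0, "wz": 0}, {"dx": 0.024, "dy": 0.003, "dz": 0, "wx": 0, "wy": 0, "wz": 0}, {"dx": 0.03, "dy": 0.003, "dz": 0, "wx": 0, "wy": 0, "wz": 0}, {"dx": 0.03, "dy": 0.003, "dz": 0, "wx": 0, "wy": 0, "wz": 0}]}}

```text
time_s: 14.3
eef_pos: [0.5688, -0.0296, 0.1336]
eef_rot: [-0.003, 0.68, 0.733, -0.004]
wrist_force: [-12.8, -5.0, -3.6]
opening: 0.271
grasp_force: 61.7
```

>>> {"method": "servo_tool", "body": {"steps": [{"dx": 0.008, "dy": 0.001, "dz": 0, "wx": 0, "wy": 0, "wz": 0}, {"dx": 0.016, "dy": 0.002, "dz": 0, "wx": 0, "wy": 0, "wz": 0}, {"dx": 0.024, "dy": 0.003, "dz": 0, "wx": 0, "wy": 0, "wz": 0}, {"dx": 0.03, "dy": 0.003, "dz": 0, "wx": 0, "wy": 0, "wz": 0}, {"dx": 0.03, "dy": 0.003, "dz": 0, "wx": 0, "wy": 0, "wz": 0}]}}

```text
time_s: 14.72
eef_pos: [0.5718, -0.0294, 0.1336]
eef_rot: [-0.003, 0.68, 0.733, -0.004]
wrist_force: [-12.2, -5.3, -3.5]
opening: 0.275
grasp_force: 61.7
```

>>> {"method": "servo_tool", "body": {"steps": [{"dx": 0.008, "dy": 0.001, "dz": 0, "wx": 0, "wy": 0, "wz": 0}, {"dx": 0.016, "dy": 0.002, "dz": 0, "wx": 0, "wy": 0, "wz": 0}, {"dx": 0.024, "dy": 0.002, "dz": 0, "wx": 0, "wy": 0, "wz": 0}, {"dx": 0.03, "dy": 0.003, "dz": 0, "wx": 0, "wy": 0, "wz": 0}, {"dx": 0.03, "dy": 0.003, "dz": 0, "wx": 0, "wy": 0, "wz": 0}]}}

```text
time_s: 15.13
eef_pos: [0.574, -0.0292, 0.1336]
eef_rot: [-0.004, 0.68, 0.734, -0.004]
wrist_force: [-17.0, -5.1, -1.2]
opening: 0.278
grasp_force: 62.3
```

>>> {"method": "servo_tool", "body": {"steps": [{"dx": 0.008, "dy": 0.001, "dz": 0, "wx": 0, "wy": 0, "wz": 0}, {"dx": 0.016, "dy": 0.002, "dz": 0, "wx": 0, "wy": 0, "wz": 0}, {"dx": 0.02, "dy": 0.002, "dz": 0, "wx": 0, "wy": 0, "wz": 0}, {"dx": 0.02, "dy": 0.002, "dz": 0, "wx": 0, "wy": 0, "wz": 0}, {"dx": 0.02, "dy": 0.002, "dz": 0, "wx": 0, "wy": 0, "wz": 0}]}}

```text
time_s: 15.55
eef_pos: [0.5754, -0.0291, 0.1335]
eef_rot: [-0.004, 0.68, 0.734, -0.005]
wrist_force: [-19.4, -5.2, 0.9]
opening: 0.273
grasp_force: 62.7
```

>>> {"method": "servo_tool", "body": {"steps": [{"dx": 0.008, "dy": 0.001, "dz": 0, "wx": 0, "wy": 0, "wz": 0}, {"dx": 0.016, "dy": 0.001, "dz": 0, "wx": 0, "wy": 0, "wz": 0}, {"dx": 0.02, "dy": 0.001, "dz": 0, "wx": 0, "wy": 0, "wz": 0}, {"dx": 0.02, "dy": 0.001, "dz": 0, "wx": 0, "wy": 0, "wz": 0}, {"dx": 0.02, "dy": 0.001, "dz": 0, "wx": 0, "wy": 0, "wz": 0}]}}

```text
time_s: 15.97
eef_pos: [0.5764, -0.029, 0.1335]
eef_rot: [-0.005, 0.68, 0.734, -0.006]
wrist_force: [-24.2, -5.9, 3.7]
opening: 0.274
grasp_force: 63.5
```

The push is about 25 N along the slide. Release, lift, and look again at the lever.

>>> {"method": "servo_tool", "body": {"steps": [{"dx": 0, "dy": 0, "dz": 0, "wx": 0, "wy": 0, "wz": 0}, {"dx": 0, "dy": 0, "dz": 0, "wx": 0, "wy": 0, "wz": 0}, {"dx": -0.03, "dy": 0, "dz": 0, "wx": 0, "wy": 0, "wz": 0}, {"dx": -0.05, "dy": 0, "dz": 0, "wx": 0, "wy": 0, "wz": 0}, {"dx": -0.05, "dy": 0, "dz": 0, "wx": 0, "wy": 0, "wz": 0}], "jaw": 0.55}}

```text
time_s: 16.38
eef_pos: [0.578, -0.028, 0.1357]
eef_rot: [0.001, 0.68, 0.734, 0.0]
wrist_force: [-0.6, 0.8, 0.2]
opening: 0.551
grasp_force: 0.0
```

>>> {"method": "servo_tool", "body": {"steps": [{"dx": 0, "dy": 0, "dz": 0.15, "wx": 0, "wy": 0, "wz": 0}, {"dx": 0, "dy": 0, "dz": 0.35, "wx": 0, "wy": 0, "wz": 0}, {"dx": 0, "dy": 0, "dz": 0.55, "wx": 0, "wy": 0, "wz": 0}, {"dx": 0, "dy": 0, "dz": 0.7, "wx": 0, "wy": 0, "wz": 0}, {"dx": 0, "dy": 0, "dz": 0.8, "wx": 0, "wy": 0, "wz": 0}]}}

```text
time_s: 16.8
eef_pos: [0.5787, -0.0282, 0.2173]
eef_rot: [0.001, 0.68, 0.734, 0.001]
wrist_force: [0.1, 0.2, 0.9]
opening: 0.546
grasp_force: 0.0
```

```bash
python3 - <<'E'
from h import *
S=cam('scene');T=cam('top')
a=cv2.resize(S['frame'][130:260,220:370],None,fx=5,fy=5,interpolation=cv2.INTER_CUBIC)
cv2.imwrite('pics/e1.png',a[:600,:,::-1]); o=ctrl.get_obs();print(o['eef_pos'],o['wrist_force'])
for n,p in dict(tip=(.5352,.0782,.162),tipb=(.5352,.0782,.116),piv=(.600,.0831,.148),knob=(.5764,-.029,.166)).items():
    u,v=proj(S,p); print(n,u,v,'crop',(u-220)*5,(v-130)*5,'top',proj(T,p))
E
```

```text
[ 0.57894829 -0.0282843   0.21717024] [ 0.65047375  0.58375158 -0.11915984]
tip 253.4359353913603 178.09610209376362 crop 167.17967695680144 240.4805104688181 top (np.float64(232.4216516535801), np.float64(206.84049113443493))
tipb 253.66909892881006 190.45010994050446 crop 168.3454946440503 302.25054970252233 top (np.float64(234.02022176233885), np.float64(209.39394265255658))
piv 266.96276070269846 172.54131521574595 crop 234.8138035134923 212.70657607872977 top (np.float64(231.93102466580186), np.float64(184.48333886194112))
knob 289.40131206643326 185.4832932839359 crop 347.0065603321663 277.41646641967947 top (np.float64(272.2219074574923), np.float64(192.35816795547387))
```

View pics/e1.png

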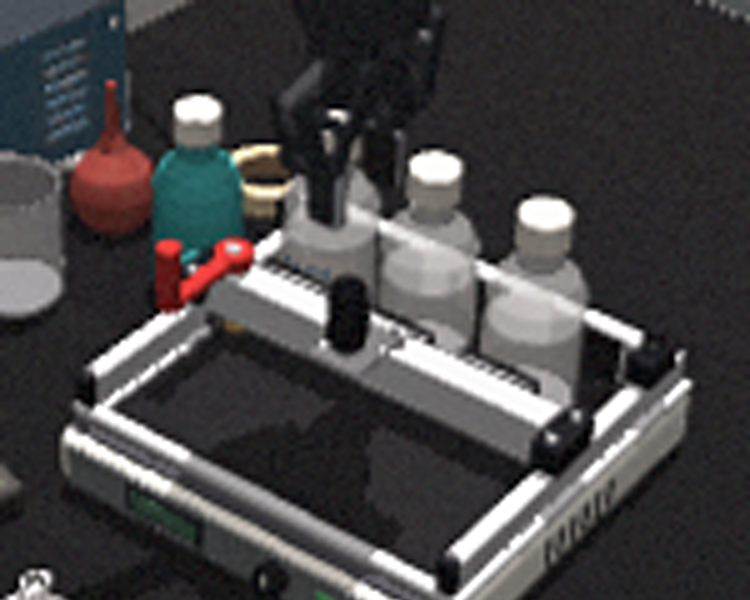

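The lever is still unlocked, with its peg top at crop (168,246) as predicted; the three bottles stand against the stop. Taking hold of the peg.

>>> {"method": "servo_tool", "body": {"steps": [{"dx": -0.07, "dy": 0.17, "dz": 0, "wx": 0, "wy": 0, "wz": 0}, {"dx": -0.16, "dy": 0.4, "dz": 0, "wx": 0, "wy": 0, "wz": 0}, {"dx": -0.26, "dy": 0.64, "dz": 0, "wx": 0, "wy": 0, "wz": 0}, {"dx": -0.34, "dy": 0.84, "dz": 0, "wx": 0, "wy": 0, "wz": 0}, {"dx": -0.41, "dy": 1, "dz": 0, "wx": 0, "wy": 0, "wz": 0}], "jaw": 0.5}}

```text
time_s: 17.32
eef_pos: [0.5352, 0.0734, 0.2133]
eef_rot: [-0.001, 0.68, 0.734, -0.001]
wrist_force: [0.5, -0.1, 0.2]
opening: 0.496
grasp_force: 0.0
```

>>> {"method": "servo_tool", "body": {"steps": [{"dx": -0.025, "dy": 0.065, "dz": -0.05, "wx": 0, "wy": 0, "wz": 0}, {"dx": -0.025, "dy": 0.065, "dz": -0.25, "wx": 0, "wy": 0, "wz": 0}, {"dx": -0.025, "dy": 0.065, "dz": -0.5, "wx": 0, "wy": 0, "wz": 0}, {"dx": -0.025, "dy": 0.065, "dz": -0.7, "wx": 0, "wy": 0, "wz": 0}, {"dx": -0.025, "dy": 0.065, "dz": -0.79, "wx": 0, "wy": 0, "wz": 0}]}}

```text
time_s: 17.73
eef_pos: [0.5318, 0.0782, 0.1317]
eef_rot: [-0.002, 0.68, 0.733, -0.002]
wrist_force: [-0.2, -0.1, -0.2]
opening: 0.5
grasp_force: 0.0
```

>>> {"method": "servo_tool", "body": {"steps": [{"dx": 0, "dy": 0, "dz": 0, "wx": 0, "wy": 0, "wz": 0}, {"dx": 0, "dy": 0, "dz": 0, "wx": 0, "wy": 0, "wz": 0}, {"dx": 0, "dy": 0, "dz": 0, "wx": 0, "wy": 0, "wz": 0}, {"dx": 0, "dy": 0, "dz": 0, "wx": 0, "wy": 0, "wz": 0}, {"dx": 0, "dy": 0, "dz": 0, "wx": 0, "wy": 0, "wz": 0}]}}

```text
time_s: 18.15
eef_pos: [0.535, 0.0783, 0.1371]
eef_rot: [0.001, 0.68, 0.733, 0.001]
wrist_force: [0.2, 1.3, -0.2]
opening: 0.5
grasp_force: 0.0
```

```bash
python3 - <<'E'
from h import *
S=cam('scene');T=cam('top')
a=cv2.resize(S['frame'][120:220,220:320],None,fx=5,fy=5,interpolation=cv2.INTER_CUBIC)
cv2.imwrite('pics/f1.png',a[:,:,::-1]); o=ctrl.get_obs();print(o['eef_pos'],o['wrist_force'])
E
```

```text
[0.53464004 0.07833481 0.13670069] [-0.5958442   0.79347261 -0.17703669]
```

View pics/f1.png

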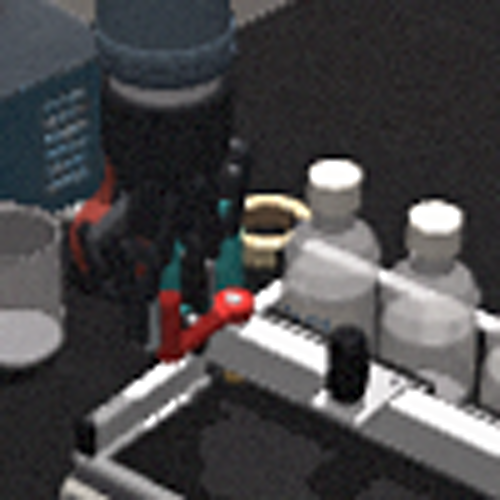

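The peg at crop (170,310) appears between the fingers at (152,325) and (195,280). Closing; the opening will confirm it.

>>> {"method": "servo_tool", "body": {"steps": [{"dx": 0, "dy": 0, "dz": 0, "wx": 0, "wy": 0, "wz": 0}, {"dx": 0, "dy": 0, "dz": 0, "wx": 0, "wy": 0, "wz": 0}, {"dx": 0, "dy": 0, "dz": 0, "wx": 0, "wy": 0, "wz": 0}, {"dx": 0, "dy": 0, "dz": 0, "wx": 0, "wy": 0, "wz": 0}, {"dx": 0, "dy": 0, "dz": 0, "wx": 0, "wy": 0, "wz": 0}], "jaw": 0.05}}

```text
time_s: 18.67
eef_pos: [0.5336, 0.0784, 0.1362]
eef_rot: [-0.0, 0.68, 0.733, -0.0]
wrist_force: [-4.4, -0.5, 6.0]
opening: 0.166
grasp_force: 58.5
```

>>> {"method": "servo_tool", "body": {"steps": [{"dx": 0, "dy": 0, "dz": 0, "wx": 0, "wy": 0, "wz": 0}, {"dx": 0, "dy": 0, "dz": 0, "wx": 0, "wy": 0, "wz": 0}, {"dx": 0, "dy": 0, "dz": 0, "wx": 0, "wy": 0, "wz": 0}, {"dx": 0, "dy": 0, "dz": 0, "wx": 0, "wy": 0, "wz": 0}, {"dx": 0, "dy": 0, "dz": 0, "wx": 0, "wy": 0, "wz": 0}]}}

```text
time_s: 19.08
eef_pos: [0.5336, 0.0784, 0.1362]
eef_rot: [-0.0, 0.68, 0.733, -0.0]
wrist_force: [-4.6, -0.7, 5.5]
opening: 0.163
grasp_force: 58.5
```

The opening of 0.165 matches the 16 mm peg. Swinging through the first 45°.

>>> {"method": "servo_tool", "body": {"steps": [{"dx": 0.005, "dy": -0.1, "dz": 0, "wx": 0, "wy": 0, "wz": 0}, {"dx": 0.035, "dy": -0.198, "dz": 0, "wx": 0, "wy": 0, "wz": 0}, {"dx": 0.08, "dy": -0.289, "dz": 0, "wx": 0, "wy": 0, "wz": 0}, {"dx": 0.14, "dy": -0.372, "dz": 0, "wx": 0, "wy": 0, "wz": 0}, {"dx": 0.21, "dy": -0.444, "dz": 0, "wx": 0, "wy": 0, "wz": 0}]}}

```text
time_s: 19.5
eef_pos: [0.553, 0.0331, 0.136]
eef_rot: [-0.002, 0.679, 0.734, -0.002]
wrist_force: [-12.5, -7.8, 12.6]
opening: 0.163
grasp_force: 60.0
```

>>> {"method": "servo_tool", "body": {"steps": [{"dx": 0.041, "dy": -0.032, "dz": 0, "wx": 0, "wy": 0, "wz": 0}, {"dx": 0.083, "dy": -0.06, "dz": 0, "wx": 0, "wy": 0, "wz": 0}, {"dx": 0.13, "dy": -0.086, "dz": 0, "wx": 0, "wy": 0, "wz": 0}, {"dx": 0.173, "dy": -0.107, "dz": 0, "wx": 0, "wy": 0, "wz": 0}, {"dx": 0.221, "dy": -0.125, "dz": 0, "wx": 0, "wy": 0, "wz": 0}]}}

```text
time_s: 19.92
eef_pos: [0.5743, 0.017, 0.136]
eef_rot: [-0.0, 0.679, 0.734, -0.005]
wrist_force: [-17.1, -15.2, 12.3]
opening: 0.168
grasp_force: 59.2
```

>>> {"method": "servo_tool", "body": {"steps": [{"dx": 0.035, "dy": -0.045, "dz": 0, "wx": 0, "wy": 0, "wz": 0}, {"dx": 0.07, "dy": -0.058, "dz": 0, "wx": 0, "wy": 0, "wz": 0}, {"dx": 0.105, "dy": -0.066, "dz": 0, "wx": 0, "wy": 0, "wz": 0}, {"dx": 0.14, "dy": -0.072, "dz": 0, "wx": 0, "wy": 0, "wz": 0}, {"dx": 0.17, "dy": -0.075, "dz": 0, "wx": 0, "wy": 0, "wz": 0}]}}

```text
time_s: 20.33
eef_pos: [0.5927, 0.01, 0.1361]
eef_rot: [0.001, 0.68, 0.733, -0.004]
wrist_force: [-12.2, -13.4, 8.5]
opening: 0.16
grasp_force: 59.4
```

>>> {"method": "servo_tool", "body": {"steps": [{"dx": 0.025, "dy": -0.025, "dz": 0, "wx": 0, "wy": 0, "wz": 0}, {"dx": 0.05, "dy": -0.03, "dz": 0, "wx": 0, "wy": 0, "wz": 0}, {"dx": 0.075, "dy": -0.03, "dz": 0, "wx": 0, "wy": 0, "wz": 0}, {"dx": 0.1, "dy": -0.03, "dz": 0, "wx": 0, "wy": 0, "wz": 0}, {"dx": 0.11, "dy": -0.03, "dz": 0, "wx": 0, "wy": 0, "wz": 0}]}}

```text
time_s: 20.75
eef_pos: [0.6043, 0.008, 0.136]
eef_rot: [0.0, 0.68, 0.733, -0.003]
wrist_force: [-8.7, -8.5, 7.2]
opening: 0.144
grasp_force: 58.1
```

>>> {"method": "servo_tool", "body": {"steps": [{"dx": 0.01, "dy": 0, "dz": 0, "wx": 0, "wy": 0, "wz": 0}, {"dx": 0.02, "dy": 0, "dz": 0, "wx": 0, "wy": 0, "wz": 0}, {"dx": 0.03, "dy": 0, "dz": 0, "wx": 0, "wy": 0, "wz": 0}, {"dx": 0.03, "dy": 0, "dz": 0, "wx": 0, "wy": 0, "wz": 0}, {"dx": 0.03, "dy": 0, "dz": 0, "wx": 0, "wy": 0, "wz": 0}]}}

```text
time_s: 21.17
eef_pos: [0.6046, 0.008, 0.1359]
eef_rot: [-0.002, 0.68, 0.733, -0.005]
wrist_force: [-17.3, -10.0, 14.1]
opening: 0.151
grasp_force: 58.8
```

>>> {"method": "servo_tool", "body": {"steps": [{"dx": 0.01, "dy": 0, "dz": 0, "wx": 0, "wy": 0, "wz": 0}, {"dx": 0.02, "dy": 0, "dz": 0, "wx": 0, "wy": 0, "wz": 0}, {"dx": 0.02, "dy": 0, "dz": 0, "wx": 0, "wy": 0, "wz": 0}, {"dx": 0.02, "dy": 0, "dz": 0, "wx": 0, "wy": 0, "wz": 0}, {"dx": 0.02, "dy": 0, "dz": 0, "wx": 0, "wy": 0, "wz": 0}]}}

```text
time_s: 21.58
eef_pos: [0.6048, 0.008, 0.1358]
eef_rot: [-0.003, 0.68, 0.734, -0.006]
wrist_force: [-24.4, -10.1, 18.4]
opening: 0.146
grasp_force: 59.2
```

>>> {"method": "servo_tool", "body": {"steps": [{"dx": 0, "dy": 0, "dz": 0, "wx": 0, "wy": 0, "wz": 0}, {"dx": 0, "dy": 0, "dz": 0, "wx": 0, "wy": 0, "wz": 0}, {"dx": -0.04, "dy": 0, "dz": 0, "wx": 0, "wy": 0, "wz": 0}, {"dx": -0.07, "dy": 0, "dz": 0, "wx": 0, "wy": 0, "wz": 0}, {"dx": -0.07, "dy": 0, "dz": 0, "wx": 0, "wy": 0, "wz": 0}], "jaw": 0.33}}

```text
time_s: 22.0
eef_pos: [0.6029, 0.0112, 0.1356]
eef_rot: [-0.0, 0.68, 0.733, 0.0]
wrist_force: [-0.9, 0.9, 0.1]
opening: 0.331
grasp_force: 0.0
```

>>> {"method": "servo_tool", "body": {"steps": [{"dx": 0, "dy": 0, "dz": 0.15, "wx": 0, "wy": 0, "wz": 0}, {"dx": 0, "dy": 0, "dz": 0.35, "wx": 0, "wy": 0, "wz": 0}, {"dx": 0, "dy": 0, "dz": 0.55, "wx": 0, "wy": 0, "wz": 0}, {"dx": 0, "dy": 0, "dz": 0.8, "wx": 0, "wy": 0, "wz": 0}, {"dx": 0, "dy": 0, "dz": 1, "wx": 0, "wy": 0, "wz": 0}]}}

```text
time_s: 22.42
eef_pos: [0.6037, 0.0113, 0.2376]
eef_rot: [0.001, 0.68, 0.734, 0.001]
wrist_force: [-0.5, -0.8, 0.4]
opening: 0.33
grasp_force: 0.0
```

>>> {"method": "servo_tool", "body": {"steps": [{"dx": -0.2, "dy": 0.2, "dz": 0, "wx": 0, "wy": 0, "wz": 0}, {"dx": -0.4, "dy": 0.4, "dz": 0.1, "wx": 0, "wy": 0, "wz": 0}, {"dx": -0.6, "dy": 0.6, "dz": 0.2, "wx": 0, "wy": 0, "wz": 0}, {"dx": -0.8, "dy": 0.8, "dz": 0.3, "wx": 0, "wy": 0, "wz": 0}, {"dx": -1, "dy": 1, "dz": 0.3, "wx": 0, "wy": 0, "wz": 0}]}}

```text
time_s: 22.83
eef_pos: [0.5035, 0.1121, 0.2681]
eef_rot: [0.002, 0.68, 0.733, 0.002]
wrist_force: [1.0, 0.9, -0.1]
opening: 0.33
grasp_force: 0.0
```

>>> {"method": "servo_tool", "body": {"steps": [{"dx": -0.2, "dy": 0.2, "dz": 0, "wx": 0, "wy": 0, "wz": 0}, {"dx": -0.4, "dy": 0.4, "dz": 0, "wx": 0, "wy": 0, "wz": 0}, {"dx": -0.6, "dy": 0.6, "dz": 0, "wx": 0, "wy": 0, "wz": 0}, {"dx": -0.8, "dy": 0.8, "dz": 0, "wx": 0, "wy": 0, "wz": 0}, {"dx": -0.8, "dy": 1, "dz": 0, "wx": 0, "wy": 0, "wz": 0}]}}

```text
time_s: 23.25
eef_pos: [0.4204, 0.2124, 0.266]
eef_rot: [-0.0, 0.679, 0.734, 0.0]
wrist_force: [1.0, -0.4, 1.0]
opening: 0.33
grasp_force: 0.0
```

```bash
python3 - <<'E'
from h import *
S=cam('scene');T=cam('top')
a=cv2.resize(S['frame'][120:260,230:370],None,fx=4,fy=4,interpolation=cv2.INTER_CUBIC)[:,:440]; b=cv2.resize(T['frame'][130:270,215:300+30],None,fx=4,fy=4,interpolation=cv2.INTER_CUBIC)[:,:360]
cv2.imwrite('pics/z1.png',np.hstack([a,b])[:,:,::-1]); print(ctrl.get_obs()['time_s'])
E
```

```text
23.35
```

View pics/z1.png

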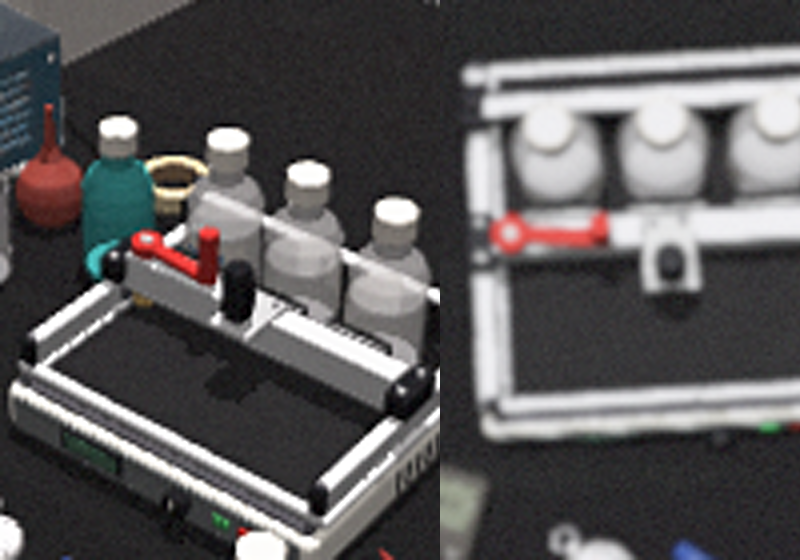

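```bash
python3 - <<'E'
from h import *
T=cam('top')
old=dict(T); old['frame']=cv2.imread('pics/top0.png')[:,:,::-1].copy()
def hub(c,seed):
    f=c['frame'].astype(int); m=((f[:,:,0]>120)&(f[:,:,1]<100)&(f[:,:,2]<100)); 
    u,v=seed; w=np.zeros_like(m); w[v-14:v+15,u-9:u+32]=1; ys,xs=np.nonzero(m&w); return xs,ys
def bar(c,us,v0,v1):  # front/back edges of bright bar by half-level, mean over columns
    g=cv2.GaussianBlur(cv2.cvtColor(c['frame'],cv2.COLOR_RGB2GRAY),(3,3),0).astype(float); out=[]
    for u in us:
        col=g[v0:v1,u]; k=int(np.argmax(col)); w=np.clip(col-100,0,None); out.append(v0+(w*np.arange(len(col))).sum()/w.sum())
    return np.mean(us),np.mean(out)
us=list(range(284,296))
a=bar(old,us,205,219); b=bar(T,us,178,196)
pa,pb=onz(T,*a,.11),onz(T,*b,.11); print(a,b,pa,pb,'bar travel',(pb-pa)[0]/.997)
xs,ys=hub(T,(233,187)); print('lever red extent',xs.min(),xs.max(),ys.min(),ys.max())
c=np.polyfit(xs,ys,1);print('red slope deg',np.degrees(np.arctan(c[0])))
from scipy import ndimage
for c,s in((old,(274,221)),(T,(272,195))):
    g=cv2.cvtColor(c['frame'],cv2.COLOR_RGB2GRAY); u,v=s
    p=g[v-6:v+7,u-5:u+6]; cm=ndimage.center_of_mass(np.clip(100-p.astype(float),0,None)); q=(u-5+cm[1],v-6+cm[0]); print('knob',q,onz(T,*q,.166))
E
```

```text
(np.float64(289.5), np.float64(210.4956378792514)) (np.float64(289.5), np.float64(185.25092710380315)) [ 0.53582164 -0.07844847  0.11      ] [ 0.60883559 -0.07750327  0.11      ] bar travel 0.0732336541244476
lever red extent 227 256 183 193
red slope deg -0.8622370107528883
knob (np.float64(273.84444444444443), np.float64(222.25185185185185)) [ 0.49467286 -0.03493037  0.166     ]
knob (np.float64(272.4200477326969), np.float64(196.52565632458234)) [ 0.56489796 -0.02975838  0.166     ]
```

```bash
python3 - <<'E'
from h import *
T=[cam('top') for _ in range(4)]; new=np.mean([t['frame'].astype(float) for t in T],0); old=cv2.imread('pics/top0.png')[:,:,::-1].astype(float)
def first(col,lvl):
    k=np.argmax(col>lvl); return k-1+(lvl-col[k-1])/(col[k]-col[k-1])
def redtop(f,u0,v0):
    r=f[:,:,0]-f[:,:,1]; return v0+np.array([first(r[v0:v0+20,u],50) for u in range(u0-2,u0+3)])
c=T[0]
a=redtop(old,233,203); b=redtop(new,232,178); print('hub top',a.round(2),b.round(2))
A=onz(c,233,a.min(),.13);B=onz(c,232,b.min(),.13);print('travel hub',np.linalg.norm(B-A))
# bar front edge: bright top -> darker, right half
g=lambda f:f.mean(2)
for u in (285,290,295,300,305):
    print(u,g(old)[203:222,u].astype(int),g(new)[178:197,u].astype(int))
def knobedge(f,u,v0): # dark knob column
    return g(f)[v0-9:v0+10,u].astype(int)
print(knobedge(old,274,222),knobedge(new,272,195))
E
```

```text
hub top [209.23 208.42 207.79 207.64 208.09] [184.07 182.94 182.24 182.25 182.63]
travel hub 0.07243979511308565
285 [ 54  50  58 113 187 230 240 240 240 241 237 220 173  99  56  29  41  47
  51] [ 53  53  62 116 189 229 239 240 240 240 237 219 167  98  60  41  36  40
  54]
290 [138 158 128 127 189 229 240 240 240 240 238 219 164  89  40  32  41  47
  55] [ 94 113 147 173 202 230 240 240 239 240 233 209 157  94  54  37  36  41
  49]
295 [153 163 145 168 213 234 240 240 239 239 230 203 149  75  37  36  44  49
  50] [103 131 165 190 218 235 240 240 240 237 222 181 121  76  45  36  29  42
  51]
300 [148 143 135 187 228 240 240 240 241 237 222 177 114  58  40  35  44  50
  58] [105 160 193 204 228 239 240 240 240 237 219 168 101  66  41  35  44  52
  56]
305 [178 161 168 206 232 240 240 240 240 237 220 167  91  52  36  50  54  53
  57] [102 147 175 201 229 239 240 240 239 236 216 163  95  55  35  33  44  52
  56]
[233 233 228 204 150  85  72  74  80  82  74  48  49 101 152 178 170 133
  95] [229 230 228 217 184 125  74  70  74  77  70  55  29  37  74  93  75  45
  36]
```

```bash
python3 - <<'E'
from h import *
c=cam('top'); new=c['frame'].mean(2); old=cv2.imread('pics/top0.png').mean(2)
for u in (296,298,300,302,304): print(u,old[196:210,u].astype(int),new[171:185,u].astype(int))
print(ctrl.get_obs()['time_s'])
E
```

```text
296 [ 51  58  53  59  52  68 109 151 155 134 166 212 234 240] [211 204 201 187 168 151 125  97 133 171 195 226 237 239]
298 [ 55  57  54  54  57  73 115 145 145 133 184 226 239 240] [212 207 201 192 172 146 117 107 150 184 203 230 239 240]
300 [ 49  55  54  60  61  75 119 148 143 135 187 228 240 240] [210 204 200 188 170 147 107 103 162 193 205 228 239 240]
302 [ 55  55  57  52  58  87 131 157 137 128 183 229 240 240] [208 201 196 177 156 139 104 110 161 193 204 229 240 239]
304 [ 56  54  54  55  56  90 142 167 149 149 197 230 240 240] [201 193 173 158 140 119  91 105 150 180 201 227 240 240]
23.65
```

The bar has held its place. Against the bar, the buffer edge has moved about 1.8 px, or roughly 5 mm of squeeze out of 6.5 mm. The lever lies along the bar. Handing in.

```bash
python3 -c "
from h import *
print(workorder.hand_in())"
```

```text
the job is handed in; nothing more can be done
None
```

I handed the job in at about 24 s: the clear bottle stands midway between the other two, all three are clamped against the back stop (about 25 N push, buffers roughly 5 of 6.5 mm in), and the red lever is locked along the bar.

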